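Press a snap-fit lid shut section by section

ROBOT

A 6-joint arm with a two-finger parallel gripper is mounted at the origin on a cart in front of the work surface, level with it; the furniture and walls round the work are solid. World frame = base frame: x ahead of the robot, y to its left, z up, the work surface at z = 0. Lengths are in m, angles in degrees, forces in N, time in s.
With the tool pointing down it reaches from about 0.35 to 0.875 m from the base axis. Payload 4.2 kg.
Tool frame: the origin (TCP) lies at the very end of the fingers, on their centre line; the grasp point (between the pads) lies 19 mm behind it; z points along the fingers, y is the line along which they close (so a half turn about z gives the same grasp; the last joint's range is limited). The gripper opens to 87 mm and grips with 3 to 60 N. Pads are 19 mm wide; open, the fingers measure 117 mm over their backs; the gripper's body (75 mm by 190 mm) begins 51 mm behind the grasp point.
Start: joints at [86.952, 22.042, 0.453, 0, -68.411, -14.817], TCP at [0.192, 0.595, 0.183] pointing down, gripper open.
Joint ranges: [-179.83, 179.83], [-69.29, 118.12], [-61.27, 80.66], [-181.25, 117.63], [-171.15, -9.14], [-177.46, 177.46]. Speed limits (degrees/s): [159.86, 159.86, 180, 180, 180, 180].

INTERFACE

Orientations are given as a 3x3 rotation matrix whose columns are the frame's x, y, z axes.
In Python, from station import sense, cams, r gives the robot as it stands. The module is installed in compiled form; this text tells all that it offers.
- The arm moves only by the tool step_arm, never from a script. Its argument "targets" is text: rows parted by semicolons, each of 4 numbers parted by spaces: the shift along the tool's x, y, z in cm, then the turn about the tool's z in degrees. In form: x y z turn; .... A call has 1 to 12 rows; each row shifts and turns the commanded pose from where the row before left it, along the tool's axes as they then stand; what a row does not reach is not made up. A row lasts 1/12 s, in which the tool goes at most 41.7 mm and 7.16 degrees, less where a joint would pass 70% of its speed; a pose out of reach is approached as far as the arm can. A call with a gripper value outside its range is refused whole. "claw" is the finger opening in cm, from 0 to 8.7, set as the call begins (left out, the last holds). The fingers move at their own pace and stop on an object; the grip force is fixed at half the most. Time passes only in rows, so rows that do not move let the fingers close. It gives the time, the measured TCP pose, the force, the opening and the grip force at its end, in the units of the state.
- sense(): the state, without advancing time (a new reading comes with each control period).
- cams.capture(name): name is "scene" or "top" or "wrist"; returns a dict with "frame" (384x512x3 uint8, blue, green, red), "vertical_fov" (degrees; the focal length in pixels is half the picture's height over the tangent of half this angle, whatever the lens; pixels are square), "cx", "cy" (the principal point, pixels), "eye" and "rotation" of the camera in the world; the wrist camera has in their place "tool_from_camera" (4x4, takes a point from camera to tool coordinates, whose origin is the TCP and whose axes are the flange's). Camera axes: x right, y down, z forward; pixel columns grow to the right and rows downward; lengths in m; the calibration is good to about 2 mm. The wrist camera is an equidistant fisheye: a pixel r from the principal point sees the ray r / f radians off the axis. A picture is of the moment at which its call begins: read the wrist's pose just before it. There is no depth.
- r.finish_job(): hands the job in; it is judged then, once.
The state is a dict: "time_s": time; "joints": joint angles; "joint_velocities": joint speeds; "effort": joint torques, N m; "tcp_pos": TCP position; "ee_rot": TCP orientation; "wrist_force": force on the tool from outside, world axes, zero at the start; "moment": the same for the moment, N m; "gripper_width": opening from 0.0 (shut) to 1.0 (fully open); "gripper_force": force on a finger pad.
Only numpy, scipy, OpenCV 4.12 (cv2) and the standard library are available. Lean on these libraries where they do the work, as an engineer would, in place of code of your own. Each camera call takes 0.05 s, during which the arm holds its last target. There are 200 camera calls.

TASK

The lid of the clear storage box is on, but all four sections of its white rim (front, back, left and right) still stand up: press round the rim with the fingertips until every section has clicked down flush. Only press: do not lift the box or push it across the mat, and leave the dropper bottle, the film cartridge and the loupe standing where they are.

Things in the scene. Friction and masses are not known exactly. Their poses are not given: they have to be found in the camera images.
- snap_box: loose clear box with a white snap-fit lid, 0.8 to 1 kg, on the mat; lid 120 mm (box x) by 150 mm (box y). Origin: centre of the underside; z up, yaw within 0.4 rad of zero. The lid's middle panel (64 x 94 mm, top at 48 mm) is fixed; round it the rim is four separate hinged sections, 28 mm wide, tilted up at the start, flush with the panel when shut. Pressing down on a section does not tip the box
- front (a joint): tilt of the front rim section, on the box's -x (robot side); 150 mm long along box y, hinge 32 mm from the box's centre line. 0 rad = standing up (start, edge 10 mm up), 0.35 = shut flush against a rigid stop. It snaps: before 0.21 it springs back up, beyond that it snaps shut and stays. Pressing 20 mm or more from the hinge takes 4 to 6 N, most at the start
- front_pad (a point): where to press the front section: on its top face, middle of its length, among three fine ridges, 20 mm out from its hinge (8 mm in from its outer edge). 55 mm above the mat when standing up, 48 mm when shut
- back (a joint): tilt of the back rim section, on the box's +x (far side); 150 mm long along box y, hinge 32 mm from the box's centre line. 0 rad = standing up (start, edge 10 mm up), 0.35 = shut flush against a rigid stop. It snaps: before 0.21 it springs back up, beyond that it snaps shut and stays. Pressing 20 mm or more from the hinge takes 4 to 6 N, most at the start
- back_pad (a point): where to press the back section: on its top face, middle of its length, among three fine ridges, 20 mm out from its hinge (8 mm in from its outer edge). 55 mm above the mat when standing up, 48 mm when shut
- left (a joint): tilt of the left rim section, on the box's +y (robot's left); 61 mm long along box x, hinge 47 mm from the box's centre line. 0 rad = standing up (start, edge 10 mm up), 0.35 = shut flush against a rigid stop. It snaps: before 0.21 it springs back up, beyond that it snaps shut and stays. Pressing 20 mm or more from the hinge takes 4 to 6 N, most at the start
- left_pad (a point): where to press the left section: on its top face, middle of its length, among three fine ridges, 20 mm out from its hinge (8 mm in from its outer edge). 55 mm above the mat when standing up, 48 mm when shut
- right (a joint): tilt of the right rim section, on the box's -y (robot's right); 61 mm long along box x, hinge 47 mm from the box's centre line. 0 rad = standing up (start, edge 10 mm up), 0.35 = shut flush against a rigid stop. It snaps: before 0.21 it springs back up, beyond that it snaps shut and stays. Pressing 20 mm or more from the hinge takes 4 to 6 N, most at the start
- right_pad (a point): where to press the right section: on its top face, middle of its length, among three fine ridges, 20 mm out from its hinge (8 mm in from its outer edge). 55 mm above the mat when standing up, 48 mm when shut
- oil_bottle: bystander, loose: small brown dropper bottle with black top, 33 mm wide, 102 mm tall, upright; origin at the centre of its underside
- film_cartridge: bystander, loose: film cartridge, 26 mm diameter, 50 mm tall, upright; origin at the centre of its underside
- loupe: bystander, loose: black eye loupe, 36 mm diameter, 38 mm tall, upright; origin at the centre of its underside. The three bystanders stand about 0.13 to 0.145 m from the box's centre, two beside its left end and one beside its right end, in any order

How it is judged:
By the outcome, as a careful person would: the job done as asked, in the order asked, and still so for the second after the job is handed in, with the robot touching nothing.
It also fails if it takes over 48 s, if anything falls off the work surface, if the arm or the gripper's body presses on something with over 40 N, if the wrist force passes 120 N, or if a joint passes its speed limit or range.

## Working session

There is one attempt and no reset: what is moved stays moved. The work goes in short steps, Python scripts to look and compute and a tool call to move; the robot and the scene stay as the last step left them, time stands still between calls to the robot, and variables do not carry over. Pictures are saved under pics/ and viewed, at most 10 in all, crops included, and the job is handed in when it is done.

Besides the shell and the picture viewer there is one more tool, called after "Request:" by a JSON object that holds its "fn" and its "kwargs". step_arm: Moves the arm, as the interface text tells. Its arguments: {"type":"object","properties":{"targets":{"type":"string"},"claw":{"type":"number"}},"required":["targets"]}

```bash
mkdir -p pics; python3 - <<'E'
from station import sense,cams,r
import cv2,numpy as np,pickle
s=sense();print(s['time_s'],s['tcp_pos'],np.round(s['ee_rot'],3),s['wrist_force'],s['gripper_width'])
d={}
for n in("top","scene"):
    c=cams.capture(n);d[n]=c;print(n,c['vertical_fov'],c['cx'],c['cy'],c['eye'],np.round(c['rotation'],3).tolist())
    cv2.imwrite(f'pics/{n}0.png',cv2.resize(c['frame'],(800,600),interpolation=cv2.INTER_CUBIC))
pickle.dump(d,open('d0.pkl','wb'))
E
```

```text
0.0 [0.19148926 0.59419686 0.18234887] [[ 0.952 -0.307 -0.001]
 [-0.307 -0.952 -0.002]
 [ 0.     0.002 -1.   ]] [0.02865828 0.32460667 0.76421792] 0.9985892815875738
top 43.28964247456999 250.1725854584928 191.1006229177835 [0.3932133  0.06602133 0.89949258] [[-0.014, -0.984, 0.179], [-0.999, 0.021, 0.035], [-0.038, -0.179, -0.983]]
scene 44.60941461441639 250.21471024320203 198.07426973760565 [ 0.00845176 -0.22994171  0.66033682] [[0.491, -0.601, 0.631], [-0.871, -0.345, 0.35], [0.007, -0.721, -0.693]]
```

View pics/top0.png

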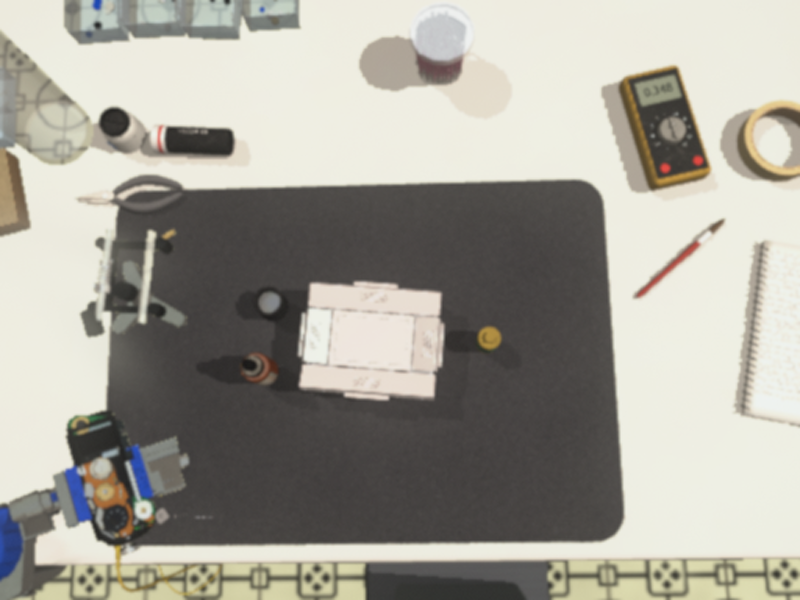

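View pics/scene0.png

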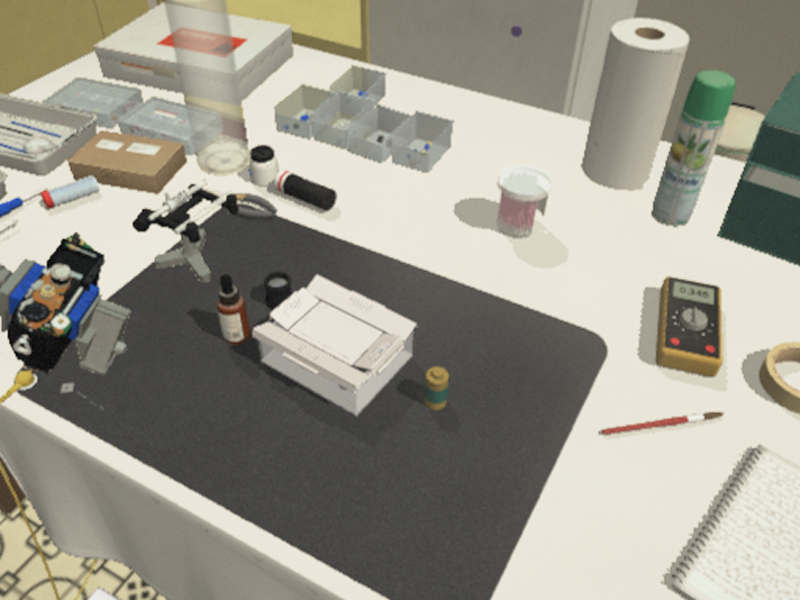

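Top view: box panel centre about (371,342), pads front (367,381), back (375,297), left (316,335), right (429,343). In the scene view the box is at (335,340). The bottle and loupe stand on its left and the cartridge on its right. I'll zoom in on both.

```bash
python3 - <<'E'
import cv2,numpy as np,pickle
d=pickle.load(open('d0.pkl','rb'))
a=d['top']['frame'][170:265,140:325]; b=d['scene']['frame'][170:270,130:300]
z=lambda i:cv2.resize(i,None,fx=4,fy=4,interpolation=cv2.INTER_CUBIC)
a,b=z(a),z(b);a=a[:, :740];
W=max(a.shape[1],b.shape[1]);p=lambda i:np.pad(i,((0,0),(0,W-i.shape[1]),(0,0)))
cv2.imwrite('pics/topz.png',p(a));cv2.imwrite('pics/scz.png',p(b))
E
```

```text
(no output)
```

View pics/topz.png

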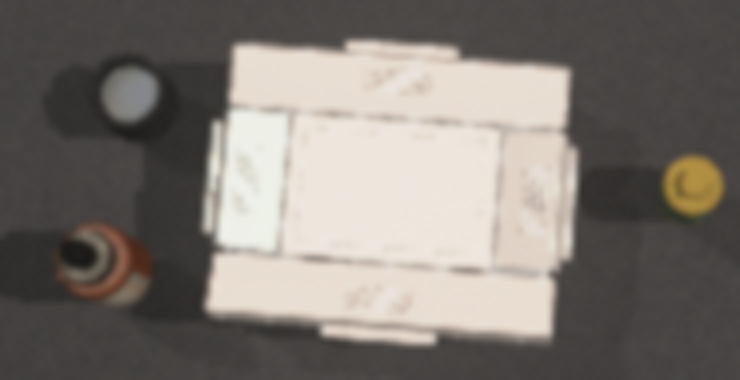

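View pics/scz.png

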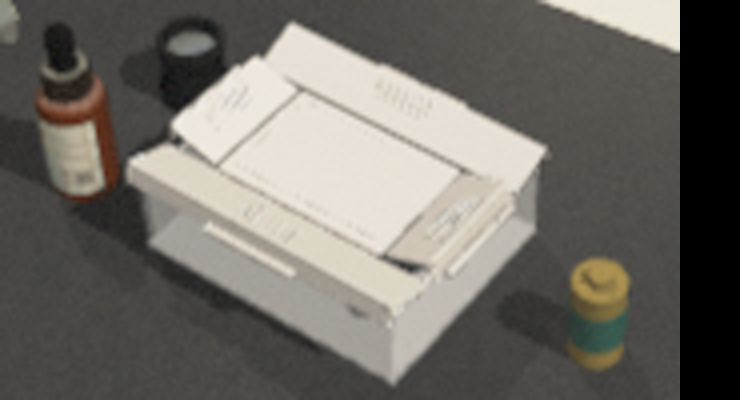

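Zoomed pads, as top crop / scene crop:
- back: (397,80) / (404,98)
- front: (379,298) / (271,223)
- left: (246,183) / (227,103)
- right: (537,198) / (457,215)

I also have the panel corners.

```bash
cat > h.py <<'E'
import numpy as np
def ray(c,u,v):
    f=c['frame'].shape[0]/2/np.tan(np.radians(c['vertical_fov']/2))
    w=np.asarray(c['rotation'])@np.array([(u-c['cx'])/f,(v-c['cy'])/f,1]);return np.asarray(c['eye']),w/np.linalg.norm(w)
def tri(rs):
    A=[np.eye(3)-np.outer(w,w) for e,w in rs];return np.linalg.solve(sum(A),sum(a@e for a,(e,w) in zip(A,rs)))
E
python3 - <<'E'
import numpy as np,pickle
from h import *
d=pickle.load(open('d0.pkl','rb'))
T=lambda p:ray(d['top'],140+(p[0]+.5)/4-.5,170+(p[1]+.5)/4-.5)
S=lambda p:ray(d['scene'],130+(p[0]+.5)/4-.5,170+(p[1]+.5)/4-.5)
P={'back':((397,80),(404,98)),'front':((379,298),(271,223)),'left':((246,183),(227,103)),'right':((537,198),(457,215)),
'pBL':((292,113),(300,92)),'pBR':((503,129),(463,172)),'pFR':((495,269),(383,253)),'pFL':((283,253),(222,163))}
X={k:tri([T(a),S(b)]) for k,(a,b) in P.items()}
for k,x in X.items():
    e,w=T(P[k][0]); z=.048 if k[0]=='p' else .055
    print(k,np.round(x,4),'top plane',np.round(e+w*(z-e[2])/w[2],4))
D=X['back']-X['front'];E=X['left']-X['right']
print(np.linalg.norm(D[:2]),np.linalg.norm(E[:2]),np.degrees([np.arctan2(D[1],D[0]),np.arctan2(-E[0],E[1])]))
c=np.mean([x for k,x in X.items()],0);print(c)
for n,p in(('bottle',(75,250)),('loupe',(130,93)),('cart',(694,186))):
    e,w=T(p);z={'bottle':.102,'loupe':.038,'cart':.05}[n];q=e+w*(z-e[2])/w[2];print(n,q,np.linalg.norm(q[:2]-c[:2]))
E
```

```text
back [0.5513 0.1152 0.0533] top plane [0.5502 0.1161 0.055 ]
front [0.4544 0.1245 0.0525] top plane [0.4538 0.1249 0.055 ]
left [0.5054 0.183  0.056 ] top plane [0.5054 0.1833 0.055 ]
right [0.4968 0.0544 0.0555] top plane [0.4963 0.0551 0.055 ]
pBL [0.5379 0.1641 0.0455] top plane [0.5375 0.1637 0.048 ]
pBR [0.5287 0.0692 0.0469] top plane [0.5283 0.0695 0.048 ]
pFR [0.4663 0.0738 0.0493] top plane [0.4661 0.0742 0.048 ]
pFL [0.4753 0.1665 0.0507] top plane [0.4748 0.1677 0.048 ]
0.09733520324627756 0.12883326792322955 [-5.51232661 -3.83453606]
[0.5019949  0.11883468 0.05121711]
bottle [0.47242023 0.24806904 0.102     ] 0.13257518713408495
loupe [0.54991648 0.23888583 0.038     ] 0.129262351051985
cart [ 0.50095851 -0.0140521   0.05      ] 0.13289082309313335
```

Request:
{"fn": "step_arm", "kwargs": {"targets": "0 0 0 -6.4; 0 0 0 -6.3; 2.5 2.7 0 0; 2.5 2.7 0 0; 2.5 2.7 0 0; 2.5 2.7 0 0; 2.5 2.7 0 0; 2.5 2.7 0 0; 2.5 2.7 0 0; 2.5 2.7 0 0; 2.5 2.7 0 0; 2.5 2.7 0 0", "claw": 0}}

```text
time_s: 1.1
tcp_pos: [0.4169, 0.3017, 0.1832]
ee_rot: [[0.996, -0.09, -0.0], [-0.09, -0.996, -0.0], [-0.0, 0.0, -1.0]]
wrist_force: [0.9, 1.1, -0.3]
gripper_width: 0.171
gripper_force: 0.0
```

Request:
{"fn": "step_arm", "kwargs": {"targets": "2.5 2.7 0 0; 2.5 2.7 0 0; 2.5 2.7 0 0; 2.5 2.7 0 0; 0 0 0 0; 0 0 0 0"}}

```text
time_s: 1.6
tcp_pos: [0.5067, 0.1851, 0.1827]
ee_rot: [[0.996, -0.094, -0.001], [-0.094, -0.996, -0.001], [-0.001, 0.001, -1.0]]
wrist_force: [-0.3, -0.3, 0.3]
gripper_width: 0.004
gripper_force: 0.0
```

Request:
{"fn": "step_arm", "kwargs": {"targets": "0 0 3 0; 0 0 3 0; 0 0 3 0; 0 0 1.5 0; 0 0 0.5 0; 0 0 0 0"}}

```text
time_s: 2.1
tcp_pos: [0.505, 0.1871, 0.0722]
ee_rot: [[0.996, -0.089, -0.003], [-0.089, -0.996, -0.002], [-0.002, 0.002, -1.0]]
wrist_force: [0.5, 0.6, 0.6]
gripper_width: 0.004
gripper_force: 0.0
```

```bash
python3 - <<'E'
from station import cams
import cv2
a=cams.capture('scene')['frame'][130:280,90:310];b=cams.capture('wrist')['frame']
a=cv2.resize(a,(560,382),interpolation=cv2.INTER_CUBIC);b=cv2.resize(b,None,fx=.55,fy=.55)
import numpy as np
o=np.zeros((600,800,3),np.uint8);o[:382,:560]=a;o[600-b.shape[0]:,800-b.shape[1]:]=b
cv2.imwrite('pics/left.png',o)
E
```

```text
(no output)
```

View pics/left.png

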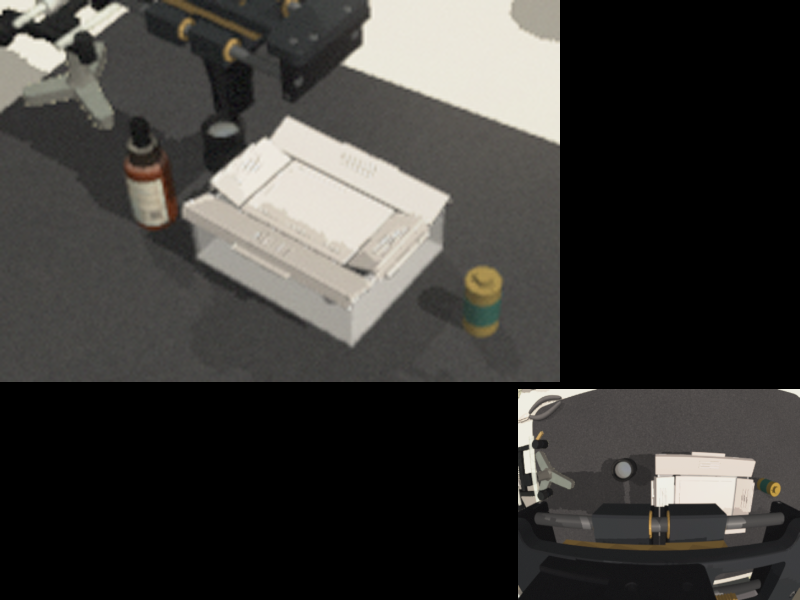

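The scene crop shows the fingertips near (230,112), seemingly up and left of the left pad at (245,170). I'll check that against the projected TCP.

```bash
python3 - <<'E'
import numpy as np,cv2
from station import cams,sense
s=sense();print(s['tcp_pos'])
def pr(c,p):
    f=192/np.tan(np.radians(c['vertical_fov']/2));q=np.asarray(c['rotation']).T@(np.asarray(p)-c['eye']);return np.array([c['cx']+f*q[0]/q[2],c['cy']+f*q[1]/q[2]])
o=[]
for n in('scene','top'):
    c=cams.capture(n);u=pr(c,s['tcp_pos']);print(n,u,pr(c,[.508,.1865,.055]))
    im=c['frame'].copy();u0,v0=u.astype(int)
    z=cv2.resize(im[v0-55:v0+55,u0-50:u0+50],None,fx=4,fy=4,interpolation=cv2.INTER_CUBIC)
    cv2.drawMarker(z,(int((u[0]-u0+50)*4),int((u[1]-v0+55)*4)),(0,0,255),0,14,1);o.append(z)
cv2.imwrite('pics/chk.png',np.hstack(o))
E
```

```text
[0.50683302 0.18795329 0.07451604]
scene [183.63443106 186.74288503] [185.58084549 194.2984404 ]
top [196.89125791 213.12684015] [199.32928822 213.93387311]
```

View pics/chk.png

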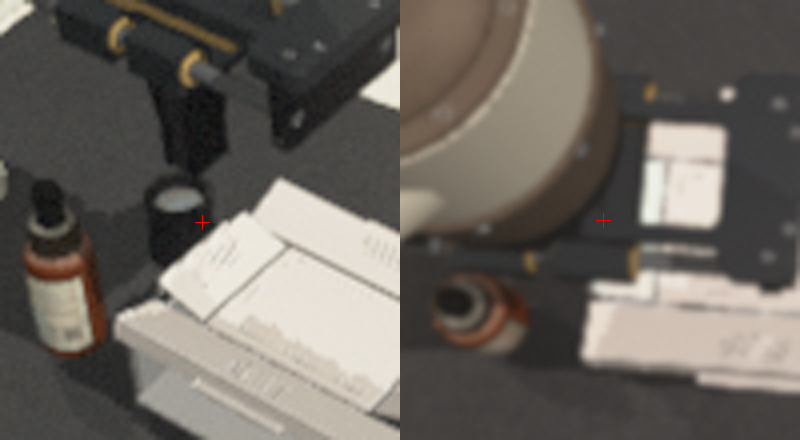

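Here the fingertip in the scene crop, (190,165), lies 57 zoomed pixels (14 raw) above the projected TCP at (202,222). I'll cross-check with the wrist camera and the first pictures.

```bash
cat >> h.py <<'E'
def pr(c,p):
    f=192/np.tan(np.radians(c['vertical_fov']/2));q=np.asarray(c['rotation']).T@(np.asarray(p)-c['eye']);return np.array([c['cx']+f*q[0]/q[2],c['cy']+f*q[1]/q[2]])
def prw(c,s,p):
    f=192/np.tan(np.radians(c['vertical_fov']/2));t=np.asarray(s['ee_rot']).T@(np.asarray(p)-s['tcp_pos'])
    M=np.asarray(c['tool_from_camera']);q=M[:3,:3].T@(t-M[:3,3]);h=np.hypot(q[0],q[1]);return np.array([c['cx'],c['cy']])+f*np.arctan2(h,q[2])*q[:2]/h
E
python3 - <<'E'
import numpy as np,cv2,pickle
from h import *
from station import cams,sense
s=sense();c=cams.capture('wrist');print(s['time_s'],s['joints'],np.round(c['tool_from_camera'],3).tolist(),c['vertical_fov'])
im=c['frame'].copy();im=cv2.resize(im,None,fx=1.55,fy=1.55,interpolation=cv2.INTER_CUBIC)
for p,col in(((.5513,.1152,.0535),(0,0,255)),((.4968,.0544,.0555),(0,0,255)),((.5499,.2389,.038),(255,0,0)),((.501,-.014,.05),(255,0,0)),((.5054,.183,.056),(0,255,0)),(s['tcp_pos'],(0,255,255))):
    u=prw(c,s,p)*1.55;cv2.drawMarker(im,tuple(int(a) for a in u),col,0,14,1)
d=pickle.load(open('d0.pkl','rb'));q=d['scene'];z=q['frame'][140:260,0:110].copy()
z=cv2.resize(z,None,fx=2,fy=2,interpolation=cv2.INTER_CUBIC);u=(pr(q,[.1915,.5945,.1825])-[0,140])*2;print(u)
cv2.drawMarker(z,tuple(int(a) for a in u),(0,255,255),0,12,1)
im[-240:,:220]=z;cv2.imwrite('pics/w.png',im[:, :800])
E
```

```text
2.3 [ 3.75272335e+01  1.99134110e+01 -2.00875655e+01  2.32832146e-02
 -4.98093847e+01  4.73436759e+01] [[-0.002, -0.969, -0.246, 0.067], [1.0, -0.002, -0.001, -0.0], [0.0, -0.246, 0.969, -0.202], [0.0, 0.0, 0.0, 1.0]] 65.70646984690485
[-303.76847813   53.18739238]
```

View pics/w.png

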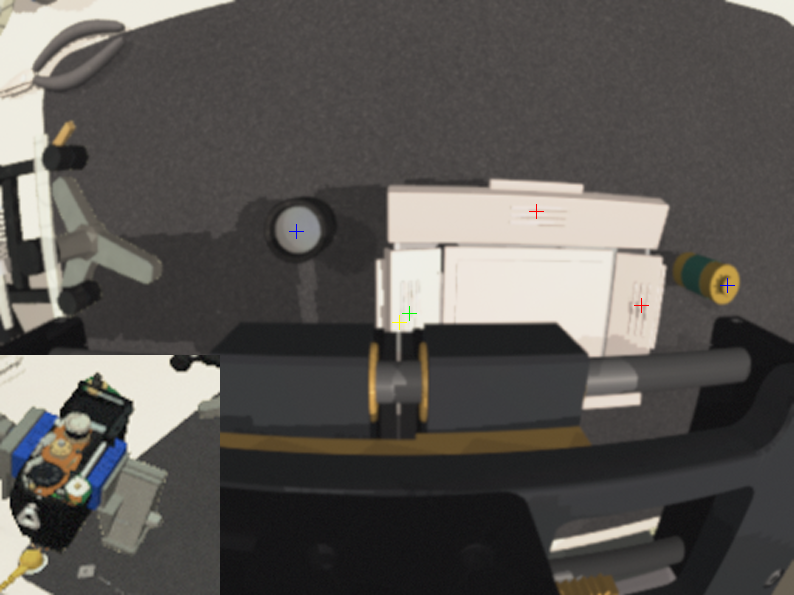

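The wrist projections fall on the pads (back ridges (537,213), right (641,305)), so the pose and positions agree. Next I descend by feel.

Request:
{"fn": "step_arm", "kwargs": {"targets": "0.2 0 0.5 0; 0 0 0.5 0; 0 0 0.3 0; 0 0 0 0"}}

```text
time_s: 2.68
tcp_pos: [0.5076, 0.1862, 0.0594]
ee_rot: [[0.996, -0.09, -0.002], [-0.09, -0.996, -0.001], [-0.002, 0.001, -1.0]]
wrist_force: [-1.0, -0.0, -0.4]
gripper_width: 0.007
gripper_force: 0.0
```

Request:
{"fn": "step_arm", "kwargs": {"targets": "0 0 0.3 0; 0 0 0.3 0; 0 0 0 0"}}

```text
time_s: 2.93
tcp_pos: [0.5078, 0.1864, 0.0537]
ee_rot: [[0.996, -0.09, -0.001], [-0.09, -0.996, -0.001], [-0.001, 0.001, -1.0]]
wrist_force: [-0.3, -0.7, 0.3]
gripper_width: 0.004
gripper_force: 0.0
```

No contact yet, so the closed fingers seem to end higher than the TCP. I continue in small steps.

Request:
{"fn": "step_arm", "kwargs": {"targets": "0 0 0.3 0; 0 0 0.3 0; 0 0 0 0"}}

```text
time_s: 3.18
tcp_pos: [0.5078, 0.1865, 0.0478]
ee_rot: [[0.996, -0.09, -0.001], [-0.09, -0.996, -0.001], [-0.001, 0.001, -1.0]]
wrist_force: [-0.2, -0.2, 0.2]
gripper_width: 0.006
gripper_force: 0.0
```

Request:
{"fn": "step_arm", "kwargs": {"targets": "0 0 0.3 0; 0 0 0.3 0; 0 0 0 0"}}

```text
time_s: 3.43
tcp_pos: [0.5078, 0.1865, 0.0417]
ee_rot: [[0.996, -0.09, -0.001], [-0.09, -0.996, -0.001], [-0.001, 0.001, -1.0]]
wrist_force: [0.5, 0.6, -1.2]
gripper_width: 0.006
gripper_force: 0.0
```

```bash
python3 - <<'E'
import numpy as np,cv2
from h import *
from station import cams,sense
s=sense();c=cams.capture('scene');t=cams.capture('top')
im=cv2.resize(c['frame'][110:260,110:260],None,fx=4,fy=4,interpolation=cv2.INTER_CUBIC)
for dz,col in((0,(0,0,255)),(.07,(0,255,255))):
    u=(pr(c,s['tcp_pos']+np.array([0,0,dz]))-[110,110])*4+1.5;print(u);cv2.drawMarker(im,tuple(int(a) for a in u),col,0,14,1)
b=t['frame'][140:290,175:225];b=cv2.resize(b,None,fx=4,fy=4,interpolation=cv2.INTER_CUBIC)
cv2.imwrite('pics/s2.png',np.hstack([im,b]))
E
```

```text
[306.12221974 359.27826915]
[292.41572542 247.16172166]
```

View pics/s2.png

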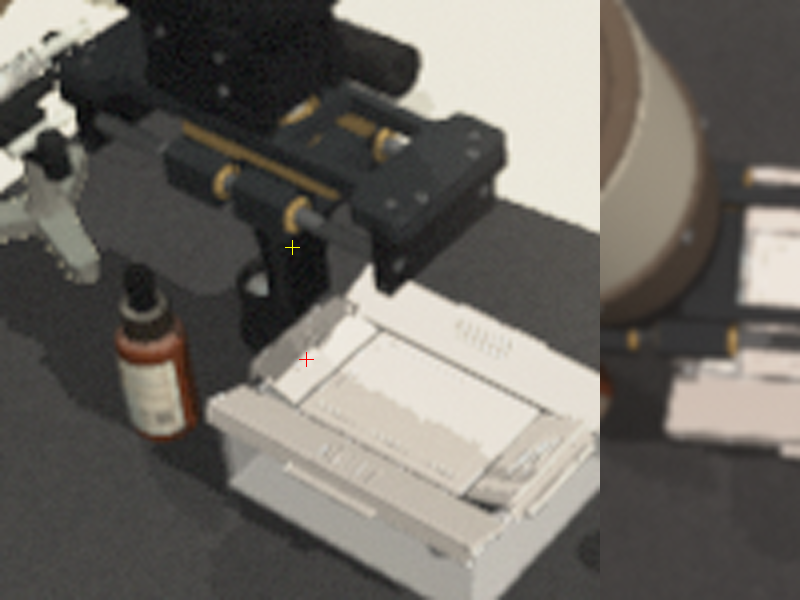

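The fingertip in the scene crop is at about (295,310), above the left section's back half. It is still roughly 30 mm short of the reported TCP at (306,359), so contact should come at TCP z ≈ 0.027. At that depth the gripper's body could meet the bottle. I will rise and turn 90° so its narrow side faces the bottle.

Request:
{"fn": "step_arm", "kwargs": {"targets": "0 0 -3 0; 0 0 -2 0; 0 0 0 7; 0 0 0 7; 0 0 0 7; 0 0 0 7; 0 0 0 7; 0 0 0 7; 0 0 0 7; 0 0 0 7; 0 0 0 7; 0 0 0 7"}}

```text
time_s: 4.53
tcp_pos: [0.5083, 0.1867, 0.0926]
ee_rot: [[0.25, -0.968, 0.0], [-0.968, -0.25, 0.0], [-0.0, -0.0, -1.0]]
wrist_force: [0.4, 0.1, 0.3]
gripper_width: 0.009
gripper_force: 0.0
```

Request:
{"fn": "step_arm", "kwargs": {"targets": "0 0 0 7; 0 0 0 7; 0 0 0 6; 0 0 2 0; 0 0 2 0; 0 0 0.8 0; 0 0 0 0; 0 0 0 0"}}

```text
time_s: 5.2
tcp_pos: [0.5085, 0.1867, 0.0446]
ee_rot: [[-0.09, -0.996, -0.0], [-0.996, 0.09, -0.001], [0.001, -0.0, -1.0]]
wrist_force: [0.1, 1.0, 0.5]
gripper_width: 0.008
gripper_force: 0.0
```

Request:
{"fn": "step_arm", "kwargs": {"targets": "0 0 0.3 0; 0 0 0.3 0; 0 0 0.3 0; 0 0 0 0"}}

```text
time_s: 5.53
tcp_pos: [0.508, 0.1866, 0.0352]
ee_rot: [[-0.09, -0.996, -0.0], [-0.996, 0.09, -0.0], [0.0, 0.0, -1.0]]
wrist_force: [-1.1, -0.0, -0.7]
gripper_width: 0.004
gripper_force: 0.0
```

Request:
{"fn": "step_arm", "kwargs": {"targets": "0 0 0.3 0; 0 0 0.3 0; 0 0 0 0"}}

```text
time_s: 5.78
tcp_pos: [0.5079, 0.1865, 0.0289]
ee_rot: [[-0.09, -0.996, -0.001], [-0.996, 0.09, -0.001], [0.001, 0.001, -1.0]]
wrist_force: [-0.4, 0.1, -0.2]
gripper_width: 0.008
gripper_force: 0.0
```

Request:
{"fn": "step_arm", "kwargs": {"targets": "0 0 0.3 0; 0 0 0.2 0; 0 0 0 0"}}

```text
time_s: 6.03
tcp_pos: [0.5079, 0.1865, 0.0239]
ee_rot: [[-0.09, -0.996, -0.001], [-0.996, 0.09, -0.001], [0.001, 0.001, -1.0]]
wrist_force: [-0.1, -0.0, -0.4]
gripper_width: 0.005
gripper_force: 0.0
```

Request:
{"fn": "step_arm", "kwargs": {"targets": "0 0 0.3 0; 0 0 0 0"}}

```text
time_s: 6.2
tcp_pos: [0.508, 0.1865, 0.021]
ee_rot: [[-0.09, -0.996, -0.001], [-0.996, 0.09, -0.0], [0.0, 0.001, -1.0]]
wrist_force: [0.6, -0.1, -0.1]
gripper_width: 0.006
gripper_force: 0.0
```

```bash
python3 - <<'E'
import numpy as np,cv2
from h import *
from station import cams,sense
s=sense();c=cams.capture('scene');w=cams.capture('wrist')
im=cv2.resize(c['frame'][120:270,130:255],None,fx=4,fy=4,interpolation=cv2.INTER_CUBIC)
for z,col in((s['tcp_pos'][2],(0,0,255)),(.053,(0,255,0))):
    p=s['tcp_pos'].copy();p[2]=z;u=(pr(c,p)-[130,120])*4+1.5;cv2.drawMarker(im,tuple(int(a) for a in u),col,0,14,1)
v=w['frame'].copy();u=prw(w,s,s['tcp_pos']);cv2.drawMarker(v,tuple(int(a) for a in u),(0,255,255),0,10,1)
o=np.zeros((600,800,3),np.uint8);o[:,:500]=im;o[:225,500:]=cv2.resize(v,(300,225));x=int(u[0]);y=int(u[1]);q=v[max(0,y-75):y+110,x-75:x+75]
o[230:600,500:800]=cv2.resize(q,(300,370),interpolation=cv2.INTER_CUBIC)
cv2.imwrite('pics/s3.png',o);print(u,q.shape)
E
```

```text
[257.15245353 207.20833801] (185, 150, 3)
```

View pics/s3.png

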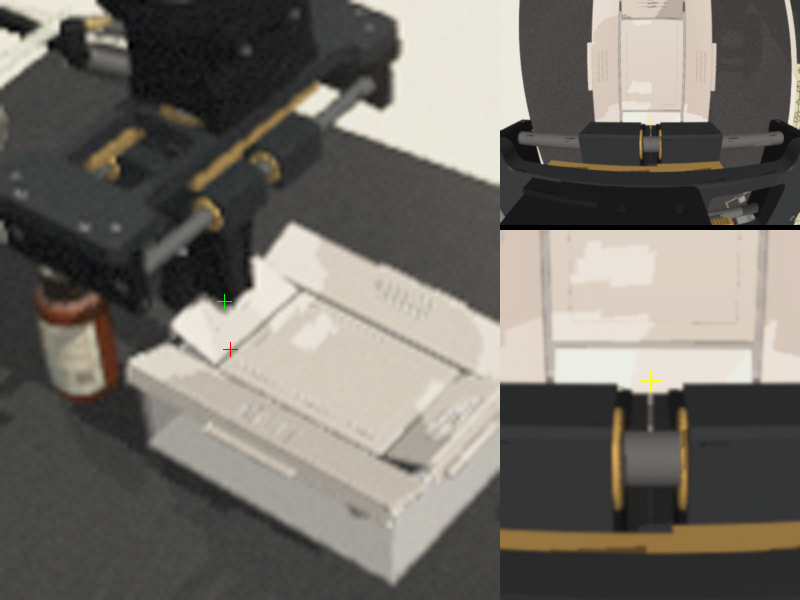

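The fingertip in the scene crop ends near (235,297), just over the left section and close to the green z = 0.053 mark. Contact should be imminent and the bottle is clear.

Request:
{"fn": "step_arm", "kwargs": {"targets": "0 0 0.3 0; 0 0 0 0"}}

```text
time_s: 6.47
tcp_pos: [0.5088, 0.187, 0.0186]
ee_rot: [[-0.09, -0.996, 0.001], [-0.996, 0.09, 0.0], [-0.001, -0.001, -1.0]]
wrist_force: [-1.0, 0.2, 2.2]
gripper_width: 0.006
gripper_force: 1.0
```

Request:
{"fn": "step_arm", "kwargs": {"targets": "0 0 0.3 0; 0 0 0 0"}}

```text
time_s: 6.63
tcp_pos: [0.509, 0.1876, 0.0158]
ee_rot: [[-0.09, -0.996, 0.002], [-0.996, 0.09, 0.001], [-0.002, -0.002, -1.0]]
wrist_force: [0.5, 1.8, 2.1]
gripper_width: 0.002
gripper_force: 1.0
```

Contact at TCP z ≈ 0.019. I keep pressing.

Request:
{"fn": "step_arm", "kwargs": {"targets": "0 0 0.2 0; 0 0 0.2 0; 0 0 0 0"}}

```text
time_s: 6.88
tcp_pos: [0.5073, 0.186, 0.0106]
ee_rot: [[-0.09, -0.996, -0.002], [-0.996, 0.09, -0.001], [0.002, 0.002, -1.0]]
wrist_force: [-0.3, 0.1, -0.0]
gripper_width: 0.004
gripper_force: 0.0
```

Request:
{"fn": "step_arm", "kwargs": {"targets": "0 0 0.2 0; 0 0 0.2 0; 0 0 0 0"}}

```text
time_s: 7.13
tcp_pos: [0.5077, 0.1862, 0.009]
ee_rot: [[-0.089, -0.996, -0.001], [-0.996, 0.089, -0.002], [0.002, 0.001, -1.0]]
wrist_force: [-4.2, -0.1, 13.3]
gripper_width: 0.0
gripper_force: 6.7
```

Left has snapped: the force dropped to 0, then the rigid stop came at TCP z ≈ 0.009. Next is right, 13.4 cm along tool +x.

Request:
{"fn": "step_arm", "kwargs": {"targets": "0 0 -2.5 0; 0 0 -2.5 0; 3.4 0 0 0; 3.4 0 0 0; 3.4 0 0 0; 3.2 0 0 0; 0 0 2 0; 0 0 0.9 0; 0 0 0 0; 0 0 0 0"}}

```text
time_s: 7.97
tcp_pos: [0.4959, 0.0534, 0.0278]
ee_rot: [[-0.089, -0.996, -0.002], [-0.996, 0.089, -0.001], [0.001, 0.002, -1.0]]
wrist_force: [-0.2, -0.7, 0.6]
gripper_width: 0.004
gripper_force: 0.0
```

Request:
{"fn": "step_arm", "kwargs": {"targets": "0 0 0.3 0; 0 0 0.3 0; 0 0 0.3 0; 0 0 0 0"}}

```text
time_s: 8.3
tcp_pos: [0.4959, 0.0536, 0.019]
ee_rot: [[-0.089, -0.996, -0.001], [-0.996, 0.089, -0.0], [0.0, 0.001, -1.0]]
wrist_force: [-0.1, -0.1, 0.6]
gripper_width: 0.001
gripper_force: 0.0
```

Request:
{"fn": "step_arm", "kwargs": {"targets": "0.2 0 -0.1 0; 0 0 0.3 0; 0 0 0.3 0; 0 0 0 0"}}

```text
time_s: 8.63
tcp_pos: [0.4961, 0.0511, 0.0143]
ee_rot: [[-0.09, -0.996, 0.0], [-0.996, 0.09, -0.0], [0.0, -0.0, -1.0]]
wrist_force: [0.3, -0.3, -0.4]
gripper_width: 0.007
gripper_force: 0.5
```

Request:
{"fn": "step_arm", "kwargs": {"targets": "0 0 0.2 0; 0 0 0.2 0; 0 0 0.1 0; 0 0 0 0"}}

```text
time_s: 8.97
tcp_pos: [0.4958, 0.0513, 0.0093]
ee_rot: [[-0.09, -0.996, -0.001], [-0.996, 0.09, -0.0], [0.0, 0.001, -1.0]]
wrist_force: [-0.2, 0.2, 0.7]
gripper_width: 0.003
gripper_force: 0.4
```

Request:
{"fn": "step_arm", "kwargs": {"targets": "0 0 0.2 0; 0 0 0 0"}}

```text
time_s: 9.13
tcp_pos: [0.4959, 0.0513, 0.009]
ee_rot: [[-0.089, -0.996, -0.0], [-0.996, 0.089, -0.001], [0.001, 0.0, -1.0]]
wrist_force: [-4.3, 0.5, 13.8]
gripper_width: 0.005
gripper_force: 7.1
```

Right has shut. Front next: tool x −6.8, y +5.4, same orientation.

Request:
{"fn": "step_arm", "kwargs": {"targets": "0 0 -2.5 0; 0 0 -2.5 0; -2.3 1.8 0 0; -2.3 1.8 0 0; -2.2 1.8 0 0; 0 0 2 0; 0 0 0.9 0; 0 0 0.5 0; 0 0 0.3 0; 0 0 0 0"}}

```text
time_s: 9.97
tcp_pos: [0.4483, 0.1231, 0.0197]
ee_rot: [[-0.091, -0.996, -0.001], [-0.996, 0.091, -0.001], [0.001, 0.001, -1.0]]
wrist_force: [-1.4, 0.2, 0.4]
gripper_width: 0.005
gripper_force: 0.0
```

Request:
{"fn": "step_arm", "kwargs": {"targets": "0 0 0.3 0; 0 0 0.3 0; 0 0 0 0"}}

```text
time_s: 10.22
tcp_pos: [0.4482, 0.1235, 0.0143]
ee_rot: [[-0.091, -0.996, -0.0], [-0.996, 0.091, 0.0], [-0.0, 0.0, -1.0]]
wrist_force: [-0.3, 0.5, 1.1]
gripper_width: 0.003
gripper_force: 0.6
```

Request:
{"fn": "step_arm", "kwargs": {"targets": "0 0 0.2 0; 0 0 0.2 0; 0 0 0 0"}}

```text
time_s: 10.47
tcp_pos: [0.4486, 0.1238, 0.0102]
ee_rot: [[-0.09, -0.996, 0.0], [-0.996, 0.09, 0.0], [-0.0, -0.0, -1.0]]
wrist_force: [0.1, 0.0, -0.5]
gripper_width: 0.006
gripper_force: 0.0
```

Request:
{"fn": "step_arm", "kwargs": {"targets": "0 0 0.2 0; 0 0 0.1 0; 0 0 0 0"}}

```text
time_s: 10.72
tcp_pos: [0.449, 0.124, 0.0091]
ee_rot: [[-0.089, -0.996, 0.001], [-0.996, 0.089, -0.0], [0.0, -0.001, -1.0]]
wrist_force: [-3.2, -1.4, 12.9]
gripper_width: 0.002
gripper_force: 6.6
```

Front has shut. Back next: tool y −10.7.

Request:
{"fn": "step_arm", "kwargs": {"targets": "0 0 -2.5 0; 0 0 -2.5 0; 0 -3.6 0 0; 0 -3.6 0 0; 0 -3.5 0 0; 0 0 2 0; 0 0 0.9 0; 0 0 0.5 0; 0 0 0.3 0; 0 0 0 0"}}

```text
time_s: 11.55
tcp_pos: [0.5538, 0.114, 0.02]
ee_rot: [[-0.089, -0.996, -0.001], [-0.996, 0.089, -0.001], [0.001, 0.001, -1.0]]
wrist_force: [-0.3, 0.2, 0.1]
gripper_width: -0.0
gripper_force: 0.0
```

Request:
{"fn": "step_arm", "kwargs": {"targets": "0 0 0.3 0; 0 0 0.3 0; 0 0 0.2 0; 0 0 0 0"}}

```text
time_s: 11.88
tcp_pos: [0.5548, 0.1144, 0.0126]
ee_rot: [[-0.09, -0.996, 0.0], [-0.996, 0.09, 0.0], [-0.001, -0.0, -1.0]]
wrist_force: [-0.4, 0.6, 0.6]
gripper_width: 0.005
gripper_force: 0.0
```

Request:
{"fn": "step_arm", "kwargs": {"targets": "0 0 0.2 0; 0 0 0.2 0; 0 0 0 0"}}

```text
time_s: 12.13
tcp_pos: [0.5546, 0.1143, 0.0092]
ee_rot: [[-0.09, -0.996, -0.0], [-0.996, 0.09, -0.0], [0.0, 0.0, -1.0]]
wrist_force: [-2.4, 0.1, 6.7]
gripper_width: 0.0
gripper_force: 3.4
```

Request:
{"fn": "step_arm", "kwargs": {"targets": "0 0 0.15 0; 0 0 0 0; 0 0 -3 0; 0 0 -4 0; 0 0 -4 0; 4 0 -2 0; 4 0 0 0; 4 0 0 0; 4 0 0 0; 4 0 0 0; 4 0 0 0; 4 0 0 0"}}

```text
time_s: 13.13
tcp_pos: [0.5291, -0.1635, 0.1353]
ee_rot: [[-0.09, -0.996, -0.0], [-0.996, 0.09, 0.0], [-0.0, 0.001, -1.0]]
wrist_force: [0.5, 0.3, 0.4]
gripper_width: 0.006
gripper_force: 0.0
```

Request:
{"fn": "step_arm", "kwargs": {"targets": "3 0 0 0; 0 0 0 0; 0 0 0 0"}}

```text
time_s: 13.38
tcp_pos: [0.5264, -0.1932, 0.1349]
ee_rot: [[-0.093, -0.996, -0.001], [-0.996, 0.093, 0.001], [-0.0, 0.001, -1.0]]
wrist_force: [-0.4, 1.0, -0.3]
gripper_width: 0.005
gripper_force: 0.0
```

```bash
python3 - <<'E'
from station import cams
import cv2,numpy as np
z=lambda i:cv2.resize(i,(680,300),interpolation=cv2.INTER_CUBIC)
a=cams.capture('top')['frame'][170:265,125:340];b=cams.capture('scene')['frame'][165:265,125:352]
cv2.imwrite('pics/end.png',np.vstack([z(a),z(b)]))
E
```

```text
(no output)
```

View pics/end.png

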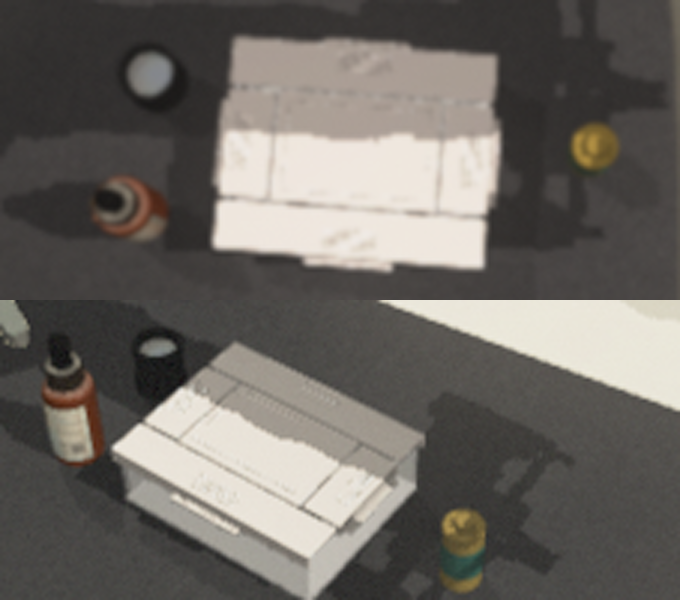

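The lid is flat in both views: all four sections are flush (lower image, lid corners (235,345), (425,437), (310,560), (115,447)). The bottle, loupe and cartridge are still standing where they were.

```bash
python3 -c "
from station import r
print(r.finish_job())"
```

```text
the job is handed in; nothing more can be done
None
```

All four rim sections clicked down flush, the bottle, cartridge and loupe are still standing in place, and the job is handed in at about 13.5 s on the robot's clock (no verdict was returned).

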